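# Build the key-stand keepsake tower on a hallway shelf

## Robot

A 6-joint arm with a two-finger parallel gripper is mounted at the origin on the work surface. World frame = base frame: x ahead of the robot, y to its left, z up, the work surface at z = 0. Lengths are in m, angles in rad, forces in N, time in s.
With the tool pointing down it reaches from about 0.35 to 0.85 m from the base axis. Payload 8.1 kg.
Tool frame: the origin (TCP) lies between the finger pads; the fingertips stand manip.tips_ahead ahead of it and the grasp point (between the pads) lies 8 mm behind it (manip.tips_ahead is the distance from the TCP to the fingertips, in m); z points along the fingers, y is the direction in which the jaws open and shut (so a half turn about z gives the same grasp; the last joint's range is limited). The gripper opens to 93 mm and grips with 3 to 60 N. Pads are 15 mm wide; open, the fingers measure 128 mm over their backs; the gripper's body (75 mm by 188 mm) begins 65 mm behind the grasp point.
Start: joints at [-1.417, 0.13, 1.488, -0, 1.523, -0.085], TCP at [0.142, -0.583, 0.23] pointing down, gripper open.
Joint ranges: [-2.96, 2.96], [-0.89, 2.26], [0.02, 2.5], [-1.34, 4.48], [0, 2.73], [-2.66, 2.66]. Speed limits (rad/s): [2.39, 2.39, 2.79, 3.14, 3.14, 3.14].

## Interface

Orientations are given as a unit quaternion [w, x, y, z].
In Python, from bench import manip gives the robot as it stands. Calls block until the motion is done:
- manip.movep(position, orientation): joint-space move of the TCP to a pose.
- manip.movel(position, orientation=None, speed=0.15, guard=None): straight line of the TCP; orientation=None keeps the orientation; speed is the mean speed in m/s. With guard (N) it stops when the force on the tool has changed by that much, and returns True; else False.
- manip.move_joints(angles): joint-space move.
- manip.grip(opening, effort=None): finger opening in m; effort is the grip in N (None keeps the last); returns when the fingers have stopped.
- manip.pause(seconds).
- manip.solve_ik(position, orientation): joint angles nearest the present ones, or None.
- manip.get_state(): the state.
- manip.grab_frame(name): name is "side" or "top" or "wrist"; returns the picture (420x560x3 uint8, red, green, blue); there is no depth.
- manip.calibration(name): a dict with "mtx" (3x3 intrinsics, pixels), "R" (3x3) and "t" (3): a world point X has camera coordinates R X + t. Camera axes: x right, y down, z forward; pixel columns grow to the right and rows downward; lengths in m; the calibration is good to about 2 mm. A picture is of the moment at which its call begins: read the wrist's pose just before it. calibration takes no time and is no camera call; for the wrist camera it gives the pose at the moment of the call.
A pose or a line that the arm cannot do raises manip.PlanningError and nothing moves.
- manip.job_done(): hands the job in, once; it reports no verdict.
The state is a dict: "t": time; "qpos": joint angles; "dq": joint speeds; "joint_torque": joint torques, N m; "tcp_pos": TCP position; "orientation": TCP orientation; "force": force on the tool from outside, world axes, zero at the start; "torque": the same for the moment, N m; "width": finger opening in m.
Only numpy, scipy, OpenCV 4.12 (cv2) and the standard library are available. Lean on these libraries where they do the work, as an engineer would, in place of code of your own. Each camera call takes 0.05 s, during which the arm holds its last target.

## Task

Tidy the hallway shelf by building one tower on the key stand, one piece at a time from the bottom up: set the steel dish level on the middle of the stand's round cork pad, stand the small ceramic pot upright inside the dish, push the orange stopper's narrow end fully into the pot's mouth, and lastly lay the steel keyring over the stopper's knob so that it lies flat on the stopper's flange. Let go of each piece before fetching the next, and leave the clothes peg, the brass tin and the wooden ring where they lie.

Things in the scene. Friction and masses are not known exactly. Their poses are not given: they have to be found in the camera images.
- pad (a point): Centre of the top of the cork pad (72 mm across, 3 mm proud of the turntable), 25 mm above the shelf, z up. It lies 38 mm off the upright axis of a fixed key stand's acrylic turntable (160 mm across), which turns stiffly (0.06 N m). +x points away from that axis; at -86 mm in x stands the key post, 50 mm tall, with a 60 mm crossbar along y.
- dish: Open round stainless steel dish, loose, upright, 62 mm outside at the rim, 58 mm at the foot, 26 mm high, wall 3 mm, floor 4 mm thick. Origin: centre of the underside, z up. About 70 g (hidden variation).
- pot: Small white glazed ceramic pot shaped like an upturned thimble, open at the top, loose, upright: 40 mm outside at the rim, 34 mm at the foot, 50 mm high, wall 4 mm (mouth 32 mm), floor 5 mm thick. Origin: centre of the underside, z up. In the dish its top 28 mm stick out above the dish's rim. About 70 g.
- stopper: Orange silicone stopper (rigid), loose, standing on its narrow end. From below: plug 20 mm wide growing to 25, 14 mm long; flange 44 mm wide, 5 mm thick; knob 16 mm wide, 28 mm tall (19 to 47 mm up), the part to grip. Fully in, its flange rests on the pot's rim, its foot 36 mm above the pot's underside. Origin: centre of the foot, z up. About 30 g.
- keyring: Plain closed stainless steel keyring loop lying flat, loose: 38 mm outside, 28 mm inside, 6 mm thick. Origin: centre of the underside, z up. Grip it by its outside with the fingertips. 25 g.
- peg: Wooden clothes peg lying on its side, 70 mm long, 16 mm wide, 12 mm high; a bystander to be left alone. Origin: centre of the underside, x along its length.
- tin: Closed flat round brass tin, 50 mm across, 18 mm high; a bystander to be left alone. Origin: centre of the underside.
- woodring: Wooden curtain ring lying flat, 56 mm outside, 40 mm inside, 8 mm thick; a bystander to be left alone. Origin: centre of the underside.

How it is judged:
By the outcome, as a careful person would: the job done as asked, in the order asked, and still so for the second after the job is handed in, with the robot touching nothing.
It also fails if it takes over 112 s, if anything falls off the work surface, if the arm or the gripper's body presses on something with over 40 N, if the wrist force passes 120 N, or if a joint passes its speed limit or range.

## Working session

There is one attempt and no reset: what is moved stays moved. The work goes in short steps, each a Python script; the robot and the scene stay as the last script left them, time stands still between calls to the robot, and variables do not carry over. Pictures are saved under pics/ and viewed, and the job is handed in when it is done.

```bash
ls; mkdir -p pics; python3 - <<'E'
from bench import manip
import cv2
for n in ["side","top","wrist"]:
    c=manip.calibration(n); print(n,c["mtx"].round(1).tolist(),c["R"].round(3).tolist(),c["t"].round(3).tolist())
    cv2.imwrite(f"pics/{n}0.png",manip.grab_frame(n)[:,:,::-1])
print(manip.tips_ahead, manip.get_state())
E
```

```text
pics
side [[405.8, 0.0, 280.7], [0.0, 405.8, 211.5], [0.0, 0.0, 1.0]] [[0.786, -0.617, -0.016], [-0.417, -0.511, -0.752], [0.456, 0.598, -0.659]] [-0.422, 0.285, 0.565]
top [[383.5, 0.0, 278.9], [0.0, 383.5, 204.1], [0.0, 0.0, 1.0]] [[-0.026, -1.0, -0.012], [-0.99, 0.027, -0.14], [0.141, 0.009, -0.99]] [0.022, 0.556, 0.915]
wrist [[321.0, 0.0, 283.5], [0.0, 321.0, 211.1], [0.0, 0.0, 1.0]] [[0.236, -0.972, -0.001], [-0.928, -0.225, 0.297], [-0.288, -0.069, -0.955]] [-0.599, -0.034, 0.392]
0.011 {'t': 0.15, 'qpos': array([-1.41741457e+00,  1.31001203e-01,  1.48903756e+00, -7.63610057e-06,
        1.52301527e+00, -8.53883341e-02]), 'dq': array([ 7.38855832e-04,  3.59704216e-05, -2.11810738e-03,  6.14258683e-04,
       -3.76595756e-04, -1.66923692e-03]), 'joint_torque': array([ 1.40625143e-03, -5.60476649e+01, -4.92334485e+01,  7.71027384e-02,
        3.06449085e-02, -6.84190172e-05]), 'tcp_pos': array([ 0.14186388, -0.58254079,  0.22881571]), 'orientation': array([-7.30137430e-04,  9.92881778e-01,  1.19101807e-01, -2.86476038e-05]), 'force': array([-0.19965038, -0.37488343, -0.69688478]), 'torque': array([0.01039977, 0.01789008, 0.00469616]), 'width': 0.09283019406052063}
```

View pics/side0.png

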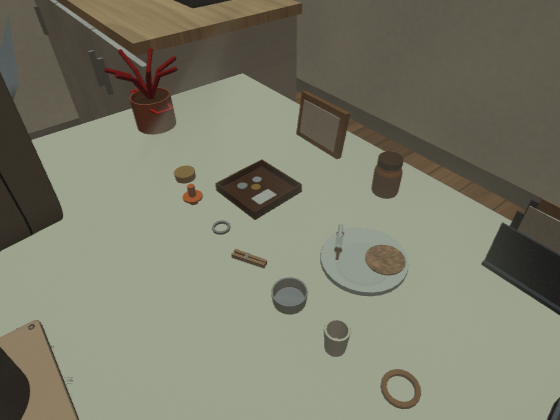

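View pics/top0.png

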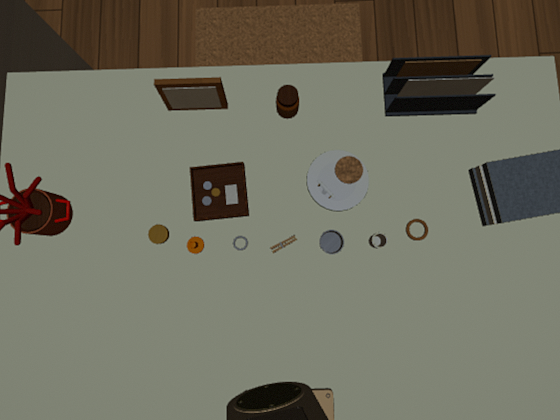

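View pics/wrist0.png

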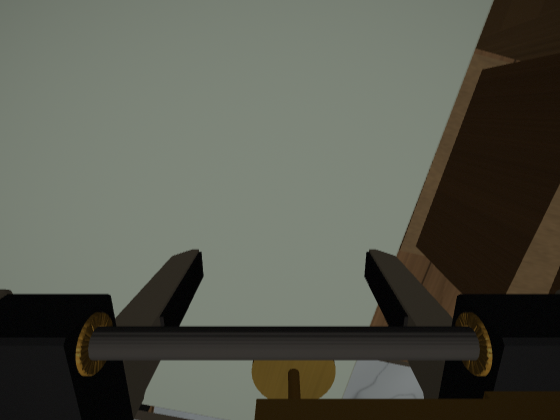

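```bash
cat > h.py <<'E'
from bench import manip
import numpy as np, cv2
def q(th):  # tool down, jaws (tool y) along world direction th
    a=(th+np.pi/2)/2
    return [0,float(np.cos(a)),float(np.sin(a)),0]
def ray(cal,u,v,z):
    R,t,K=cal["R"],cal["t"],cal["mtx"]
    d=R.T@np.linalg.inv(K)@np.array([u,v,1.]); c=-R.T@t
    return c+d*(z-c[2])/d[2]
def proj(cal,X):
    p=cal["mtx"]@(cal["R"]@np.asarray(X,float)+cal["t"]); return p[:2]/p[2]
def shot(n,f=None,scale=1,crop=None):
    cal=manip.calibration(n); im=manip.grab_frame(n)
    if f:
        o=im[:,:,::-1]
        cv2.imwrite("pics/"+f,o)
        np.save("pics/"+f+".npy",im); np.savez("pics/"+f+".npz",**cal)
    return cal,im
E
python3 - <<'E'
from h import *
cal,im=shot("top","top1.png")
c=im[130:270,130:450][:,:,::-1]
cv2.imwrite("pics/top1c.png",cv2.resize(c,None,fx=2.5,fy=2.5,interpolation=cv2.INTER_CUBIC))
for n,u,v,z in [("tin",158,234,.018),("stop",196,245,.03),("ring",240,243,.006),("peg",284,244,.012),("dish",331,241,.026),("pot",377,240,.05),("wring",417,230,.008),("plate",337,181,.022),("cork",349,169,.025)]:
    print(n,ray(cal,u,v,z).round(3))
E
```

```text
tin [0.492 0.315 0.018]
stop [0.461 0.215 0.03 ]
ring [0.464 0.109 0.006]
peg [ 0.458 -0.003  0.012]
dish [ 0.462 -0.12   0.026]
pot [ 0.461 -0.228  0.05 ]
wring [ 0.485 -0.341  0.008]
plate [ 0.614 -0.143  0.022]
cork [ 0.644 -0.174  0.025]
```

View pics/top1c.png

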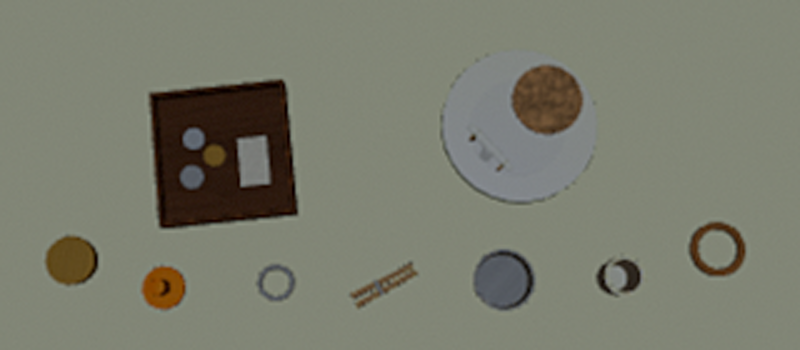

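```bash
python3 - <<'E'
from h import *
from scipy.spatial.transform import Rotation as Ro
s=manip.get_state(); cal=manip.calibration("wrist"); w,x,y,z=s["orientation"]
R=Ro.from_quat([x,y,z,w]).as_matrix()
c=-cal["R"].T@cal["t"]; print("cam in tool",R.T@(c-s["tcp_pos"]), "fwd",R.T@cal["R"][2])
manip.movep([0.60,-0.17,0.26],q(0.0))
for th in (0,): pass
cal,im=shot("wrist","w1.png"); s=manip.get_state(); print(s["t"],s["qpos"].round(2))
for n,p in dict(cork=(.644,-.174,.025),dish=(.462,-.12,.026),pot=(.461,-.228,.05)).items(): print(n,proj(cal,p))
E
```

```text
cam in tool [ 8.31901648e-02 -1.31324870e-05 -1.55103074e-01] fwd [-2.96868715e-01  6.47097425e-04  9.54918084e-01]
2.4583 [-0.36  0.18  1.37 -0.    1.58 -0.36]
cork [319.15553018 183.53543095]
dish [167.28565186 139.54746795]
pot [169.48103237 231.92266158]
```

View pics/w1.png

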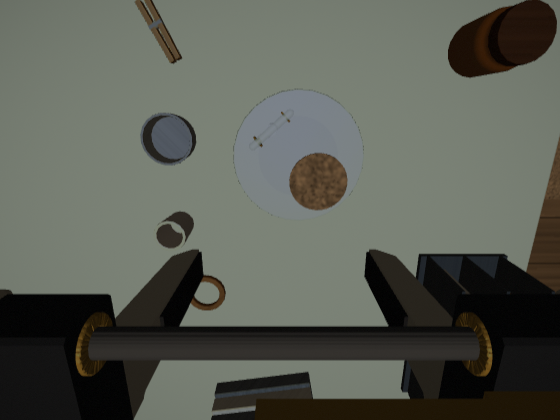

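```bash
cat >> h.py <<'E'
def load(f): 
    return dict(np.load("pics/"+f+".npz")), np.load("pics/"+f+".npy")
def fit(cal,pts,z):
    """circle fit of pixel points cast on plane z -> centre, radius, rms"""
    P=np.array([ray(cal,u,v,z)[:2] for u,v in pts]); 
    for _ in range(4):
        A=np.c_[2*P,np.ones(len(P))]; b=(P**2).sum(1)
        s=np.linalg.lstsq(A,b,rcond=None)[0]; r=np.sqrt(s[2]+s[0]**2+s[1]**2)
        e=np.abs(np.hypot(*(P-s[:2]).T)-r); P=P[e<=max(2*e.std()+1e-4,0.0008)]
    return s[:2].round(4),round(float(r),4),round(float(e.std()),5),len(P)
def blob(mask,u,v,r):
    """largest contour near pixel"""
    m=np.zeros_like(mask); cv2.circle(m,(int(u),int(v)),int(r),255,-1); m=cv2.bitwise_and(m,mask)
    cs,_=cv2.findContours(m,cv2.RETR_EXTERNAL,cv2.CHAIN_APPROX_NONE)
    return max(cs,key=cv2.contourArea)[:,0,:].astype(float)
E
python3 - <<'E'
from h import *
cal,im=load("w1.png")
hsv=cv2.cvtColor(im,cv2.COLOR_RGB2HSV)
for p in [(318,180),(285,185),(200,100),(168,140),(146,140),(163,226),(167,237),(252,160)]: print(p,im[p[1],p[0]],hsv[p[1],p[0]])
m=cv2.inRange(hsv,(5,90,40),(20,255,255))
c=blob(m,319,182,45); print("cork",fit(cal,c,.025),cv2.minEnclosingCircle(c.astype(np.float32)))
cv2.imwrite("pics/z1.png",cv2.resize(im[90:320,120:260][:,:,::-1],None,fx=2.6,fy=2.6,interpolation=cv2.INTER_CUBIC))
# crossbar brown dots
E
```

```text
(318, 180) [87 67 47] [ 15 117  87]
(285, 185) [121 128 132] [101  21 132]
(200, 100) [122 130 118] [ 50  24 130]
(168, 140) [82 88 97] [108  39  97]
(146, 140) [34 31 27] [17 53 34]
(163, 226) [47 41 34] [16 71 47]
(167, 237) [49 42 36] [14 68 49]
(252, 160) [123 131 134] [ 98  21 134]
cork (array([ 0.6422, -0.1718]), 0.0347, 0.00019, 154) ((317.800537109375, 181.03309631347656), 28.660308837890625)
```

View pics/z1.png

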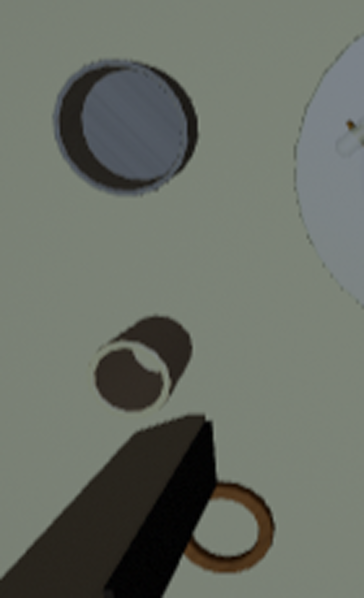

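```bash
python3 - <<'E'
from h import *
manip.movep([0.455,-0.17,0.22],q(-np.pi/2))
cal,im=shot("wrist","w2.png"); s=manip.get_state(); print(s["t"],s["qpos"].round(2))
for n,p in dict(dish=(.462,-.12,.026),pot=(.461,-.228,.05)).items(): print(n,proj(cal,p))
E
```

```text
3.825 [-0.46 -0.18  1.81  0.    1.51  1.11]
dish [237.99779174 183.59449046]
pot [338.7917165  189.45682496]
```

View pics/w2.png

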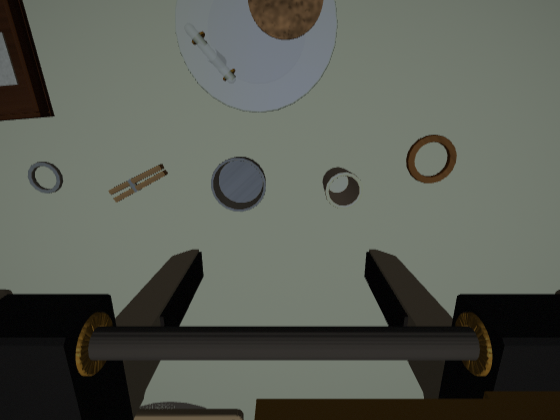

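```bash
python3 - <<'E'
from h import *
for f,D,P in (("w2.png",(239,184),(342,189)),("w1.png",(168,139),(172,235))):
    cal,im=load(f)
    lab=cv2.cvtColor(im,cv2.COLOR_RGB2LAB).astype(int)
    hs=cv2.cvtColor(im,cv2.COLOR_RGB2HSV)
    bg=np.median(lab[100:240,200:360].reshape(-1,3),0) if 0 else lab[225,285]
    dif=np.abs(lab-lab[225,250]).max(2); m=(dif>10).astype(np.uint8)*255
    c=blob(m,*D,38); print(f,"dish",fit(cal,c,.026),cv2.minEnclosingCircle(c.astype(np.float32)))
    c=blob(m,*P,30); print("pot sil n",len(c),c.min(0),c.max(0), fit(cal,c,.05))
    r=(cv2.inRange(cv2.cvtColor(im,cv2.COLOR_RGB2GRAY),0,75)); c=blob(r,*P,30);print("potdark",fit(cal,c,.05))
cal,im=load("w2.png")
cv2.imwrite("pics/z2.png",cv2.resize(im[140:225,200:380][:,:,::-1],None,fx=4.4,fy=4.4,interpolation=cv2.INTER_CUBIC))
E
```

```text
w2.png dish (array([ 0.461 , -0.1204]), 0.0309, 0.00022, 116) ((238.5886688232422, 183.4950714111328), 28.476524353027344)
pot sil n 98 [328. 175.] [359. 205.] (array([ 0.4598, -0.2333]), 0.016, 0.00027, 71)
potdark (array([ 0.4599, -0.2332]), 0.0152, 0.00022, 62)
w1.png dish (array([ 0.4624, -0.1194]), 0.032, 0.00022, 79) ((167.98147583007812, 137.05555725097656), 28.64227294921875)
pot sil n 74 [156. 223.] [182. 248.] (array([ 0.4599, -0.233 ]), 0.0161, 0.00018, 60)
potdark (array([ 0.4601, -0.2329]), 0.0151, 0.00019, 54)
```

View pics/z2.png

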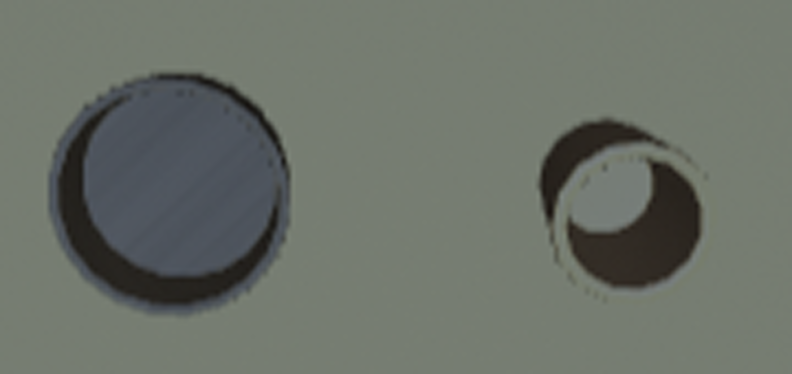

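```bash
cat >> h.py <<'E'
T=-np.pi/2
def st(msg):
    s=manip.get_state(); print(msg,"t%.2f"%s["t"],s["tcp_pos"].round(4),"w%.4f"%s["width"],"F",s["force"].round(2))
def pick(x,y,z,opening,effort,close,th=T,lift=0.16,hover=0.10):
    manip.grip(opening,effort)
    manip.movep([x,y,hover],q(th)); manip.movel([x,y,z],speed=0.1); st("down")
    manip.grip(close); st("grip")
    manip.movel([x,y,lift],speed=0.2); st("lift")
def place(x,y,z,open_to,th=T,up=0.2,hover=None,guard=3.0):
    hover=hover or z+0.05
    manip.movep([x,y,max(hover,0.16)],q(th)); manip.movel([x,y,z+0.008],speed=0.12); st("pre")
    h=manip.movel([x,y,z-0.004],speed=0.02,guard=guard); st("touch %s"%h)
    manip.grip(open_to); st("open")
    manip.movel([x,y,up],speed=0.15); st("up")
E
python3 - <<'E'
from h import *
pick(.4615,-.120,.015,.080,15,.045)
E
```

```text
down t5.88 [ 0.4622 -0.1203  0.0158] w0.0800 F [0.9  0.34 0.02]
grip t6.34 [ 0.462  -0.1201  0.0155] w0.0614 F [-1.13  0.14  3.49]
lift t7.22 [ 0.4607 -0.1197  0.1585] w0.0609 F [-0.44 -0.62 -0.94]
```

```bash
python3 - <<'E'
from h import *
place(.642,-.172,.040,.074)
manip.movep([0.61,-0.172,0.24],q(T))
cal,im=shot("wrist","w3.png"); st("")
print(proj(cal,(.642,-.172,.025)),proj(cal,(.642,-.172,.051)))
E
```

```text
pre t9.07 [ 0.6428 -0.1723  0.0493] w0.0612 F [-0.39  0.24  0.18]
touch True t9.53 [ 0.6423 -0.1721  0.0402] w0.0615 F [0.14 0.39 1.77]
open t10.00 [ 0.6414 -0.1718  0.0393] w0.0740 F [ 0.08  0.52 -0.02]
up t11.22 [ 0.6413 -0.1718  0.1984] w0.0743 F [-0.23 -0.23 -0.47]
 t11.58 [ 0.6098 -0.1719  0.2394] w0.0737 F [-0.72  0.07 -0.13]
[282.94238198 158.25036496] [282.93744348 161.58773348]
```

View pics/w3.png

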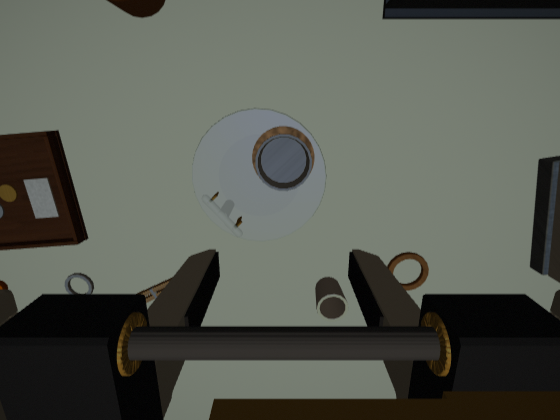

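```bash
python3 - <<'E'
from h import *
cal,im=load("w3.png")
hsv=cv2.cvtColor(im,cv2.COLOR_RGB2HSV)
m=cv2.inRange(hsv,(5,90,40),(22,255,255))
c=blob(m,284,158,40); print("cork arc",fit(cal,c,.025))
# outer visible cork only: union hull
h=cv2.convexHull(c.astype(np.float32))[:,0]; print("hull",fit(cal,h,.025))
g=cv2.inRange(hsv,(95,25,60),(125,90,140)); c=blob(g,284,162,29); print("dish",fit(cal,c,.051),len(c))
cv2.imwrite("pics/z3.png",cv2.resize(im[105:215,215:355][:,:,::-1],None,fx=5,fy=5,interpolation=cv2.INTER_CUBIC))
E
```

```text
cork arc (array([ 0.6423, -0.1719]), 0.0346, 0.00021, 94)
hull (array([ 0.6423, -0.1719]), 0.0352, 9e-05, 21)
dish (array([ 0.6405, -0.1723]), 0.0295, 0.00018, 158) 159
```

View pics/z3.png

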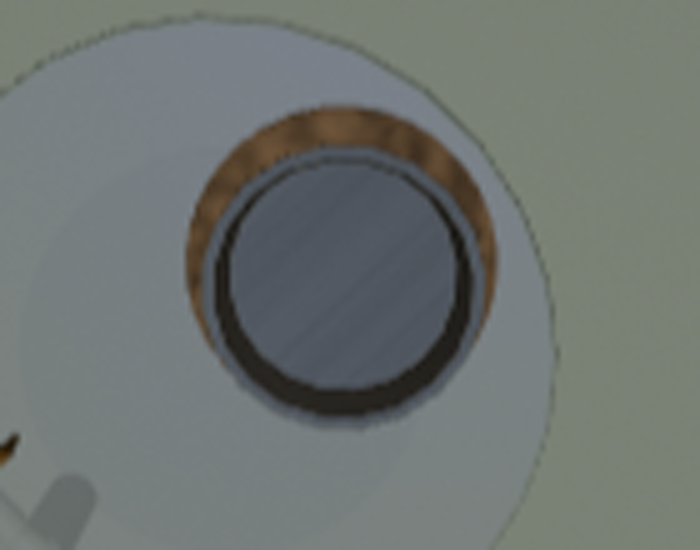

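```bash
python3 - <<'E'
from h import *
pick(.460,-.233,.037,.060,15,.025,hover=.12,lift=.19)
manip.movep([.641,-.172,.19],q(T)); st("over")
cal,im=shot("wrist","w4.png"); 
cal,im=shot("side","s4.png"); 
E
```

```text
down t13.88 [ 0.4606 -0.2333  0.0377] w0.0603 F [-0.18  0.44  0.53]
grip t14.37 [ 0.4603 -0.2331  0.0375] w0.0393 F [-0.57  1.18  4.04]
lift t15.28 [ 0.4592 -0.2326  0.1884] w0.0394 F [-0.5  -1.34 -1.3 ]
over t16.07 [ 0.6397 -0.1722  0.1885] w0.0394 F [-0.47 -1.2  -0.68]
```

View pics/w4.png

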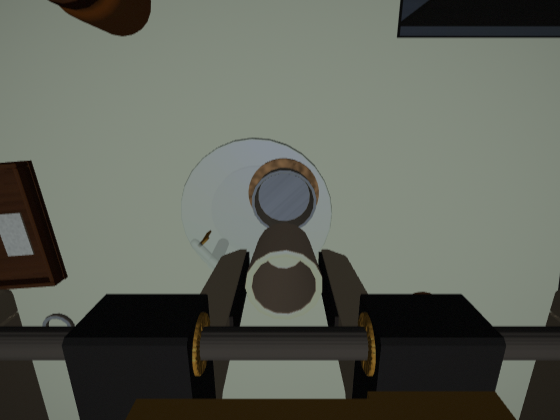

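View pics/s4.png

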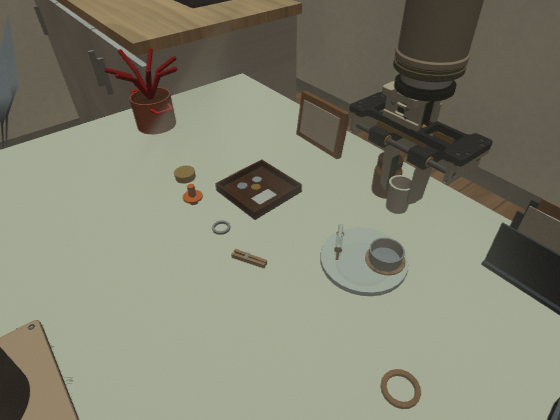

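```bash
python3 - <<'E'
from h import *
place(.641,-.172,.066,.055)
manip.movep([0.61,-0.172,0.25],q(T))
cal,im=shot("wrist","w5.png"); st("")
cal,im2=shot("side","s5.png")
cv2.imwrite("pics/z5.png",np.hstack([cv2.resize(im[110:220,215:355],(400,314)),cv2.resize(im2[190:300,310:450],(400,314))])[:,:,::-1])
E
```

```text
pre t17.28 [ 0.6418 -0.1722  0.0752] w0.0391 F [ 0.37  0.35 -0.47]
touch True t17.74 [ 0.6414 -0.1721  0.0661] w0.0391 F [0.17 0.39 3.33]
open t18.26 [ 0.6405 -0.1718  0.0651] w0.0549 F [-0.24 -0.3   0.04]
up t19.31 [ 0.6403 -0.1718  0.1985] w0.0551 F [ 0.39  0.02 -1.38]
 t19.71 [ 0.6097 -0.1719  0.2493] w0.0548 F [-0.64  0.15 -0.06]
```

View pics/z5.png

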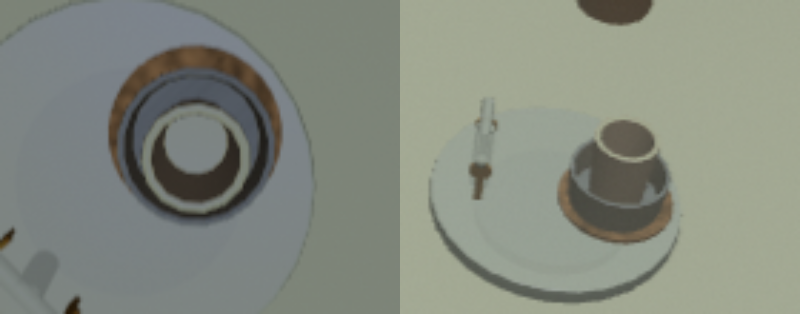

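```bash
python3 - <<'E'
from h import *
cal,im=load("w5.png")
print("mouth",ray(cal,283.6,166,.079).round(4))
hsv=cv2.cvtColor(im,cv2.COLOR_RGB2HSV)
for v in range(140,192,2): print(v,im[v,284],hsv[v,284],end=";")
m=cv2.inRange(im,(105,105,85),(255,255,255)); m[(hsv[:,:,0]>60)]=0
c=blob(m,284,166,22); print("\nrim",len(c),fit(cal,c,.079))
manip.movep([.44,.16,.22],q(T)); cal,im=shot("wrist","w6.png"); st("")
for p in [(.461,.215,.047),(.464,.109,.006)]: print(proj(cal,p))
E
```

```text
mouth [ 0.6403 -0.1727  0.079 ]
140 [80 87 95] [106  40  95];142 [79 85 94] [108  41  94];144 [64 66 70] [110  22  70];146 [92 96 94] [75 11 96];148 [125 132 124] [ 56  15 132];150 [109 114 109] [ 60  11 114];152 [125 132 130] [ 81  14 132];154 [125 133 130] [ 79  15 133];156 [125 132 131] [ 86  14 132];158 [125 133 132] [ 86  15 133];160 [125 132 132] [ 90  14 132];162 [125 132 132] [ 90  14 132];164 [125 132 132] [ 90  14 132];166 [125 132 133] [ 94  15 133];168 [125 132 133] [ 94  15 133];170 [106 110 108] [ 75   9 110];172 [53 47 39] [17 67 53];174 [54 48 41] [16 61 54];176 [53 47 40] [16 63 53];178 [53 46 39] [15 67 53];180 [72 67 59] [18 46 72];182 [125 132 131] [ 86  14 132];184 [88 91 79] [38 34 91];186 [62 64 66] [105  15  66];188 [ 94 101 105] [101  27 105];190 [122 130 132] [ 96  19 132];
rim 226 (array([ 0.64  , -0.1721]), 0.0177, 0.00024, 121)
 t21.21 [0.4408 0.1593 0.2202] w0.0549 F [0.92 0.22 0.63]
[229.57787388 175.19238417]
[326.94018006 165.7231097 ]
```

View pics/w6.png

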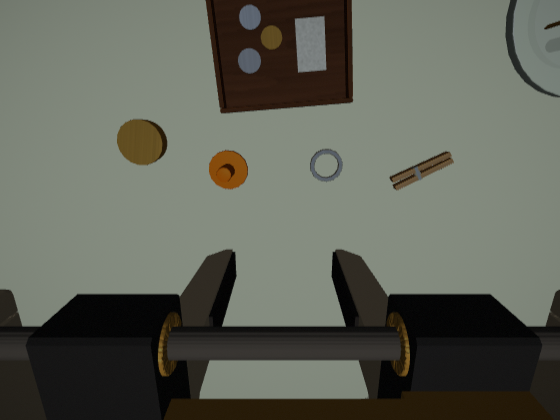

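```bash
python3 - <<'E'
from h import *
for f,P,Q in (("w6.png",(228,170),(326,165)),("top1.png",(196,245),(240,243))):
    cal,im=load(f)
    hsv=cv2.cvtColor(im,cv2.COLOR_RGB2HSV)
    c=blob(cv2.inRange(hsv,(3,150,60),(18,255,255)),*P,28); h=c
    print("flange",fit(cal,h,.019))
    if f[0]=="w": print("knob top guess",ray(cal,224,173,.047).round(4))
    lab=cv2.cvtColor(im,cv2.COLOR_RGB2LAB).astype(int)
    dif=np.abs(lab-lab[225,250]).max(2) if f[0]=="w" else np.abs(lab-lab[265,250]).max(2)
    c=blob((dif>10).astype(np.uint8)*255,*Q,25); print("ring",fit(cal,c,.006),len(c))
E
```

```text
flange (array([0.4621, 0.2213]), 0.021, 0.00019, 104)
knob top guess [0.4633 0.2206 0.047 ]
ring (array([0.465 , 0.1104]), 0.0191, 0.00022, 88) 95
flange (array([0.4624, 0.2201]), 0.0198, 0.00022, 28)
ring (array([0.4653, 0.1088]), 0.0192, 0.00019, 27) 42
```

```bash
python3 - <<'E'
from h import *
pick(.4622,.2208,.033,.040,12,.005,hover=.10,lift=.20)
manip.movep([.6405,-.172,.20],q(T)); st("over")
cal,im=shot("wrist","w7.png"); 
c2,im2=shot("side","s7.png")
cv2.imwrite("pics/z7.png",np.hstack([im[110:400,150:420],cv2.resize(im2[100:300,310:500],(275,290))])[:,:,::-1])
E
```

```text
down t23.13 [0.4628 0.2209 0.0338] w0.0397 F [0.28 0.08 0.31]
grip t23.65 [0.4624 0.2209 0.0333] w0.0155 F [-0.3   0.    1.49]
lift t24.63 [0.4614 0.2205 0.1985] w0.0159 F [-0.73  0.26 -0.81]
over t26.23 [ 0.6406 -0.1706  0.2001] w0.0158 F [ 0.4  -0.02 -0.35]
```

View pics/z7.png

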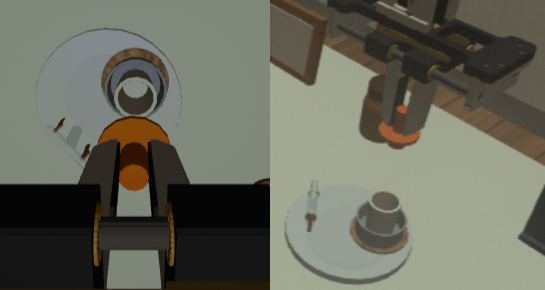

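```bash
python3 - <<'E'
from h import *
x,y=.6402,-.1722
manip.movel([x,y,.125],speed=.1); st("pre")
h=manip.movel([x,y,.106],speed=.04,guard=3); st("mid %s"%h)
if not h:
    h=manip.movel([x,y,.093],speed=.02,guard=4); st("touch %s"%h)
E
```

```text
pre t27.23 [ 0.6407 -0.1724  0.1258] w0.0159 F [-0.34  0.45 -1.05]
mid False t27.85 [ 0.6401 -0.1721  0.1058] w0.0157 F [ 0.33  0.21 -0.9 ]
touch True t28.32 [ 0.6404 -0.1723  0.098 ] w0.0157 F [ 0.35 -0.84  3.32]
```

```bash
python3 - <<'E'
from h import *
manip.grip(.036); st("open")
x,y=.6402,-.1722
manip.movel([x,y,.22],speed=.15)
manip.movep([0.60,-0.172,0.27],q(T))
cal,im=shot("wrist","w8.png"); st("")
c2,im2=shot("side","s8.png")
cv2.imwrite("pics/z8.png",np.hstack([cv2.resize(im[90:230,215:355],(400,400)),cv2.resize(im2[170:310,310:450],(400,400))])[:,:,::-1])
hsv=cv2.cvtColor(im,cv2.COLOR_RGB2HSV)
m=cv2.inRange(hsv,(3,180,60),(18,255,255)); u=proj(cal,(x,y,.084)); c=blob(m,*u,33)
print("flange",fit(cal,c,.084),u)
E
```

```text
open t28.89 [ 0.6397 -0.1721  0.0972] w0.0359 F [-0.8   0.52  0.32]
 t30.27 [ 0.5996 -0.1719  0.269 ] w0.0362 F [ 0.7  -0.21 -0.53]
flange (array([ 0.6396, -0.1724]), 0.0208, 0.0002, 104) [283.21997626 154.04558225]
```

View pics/z8.png

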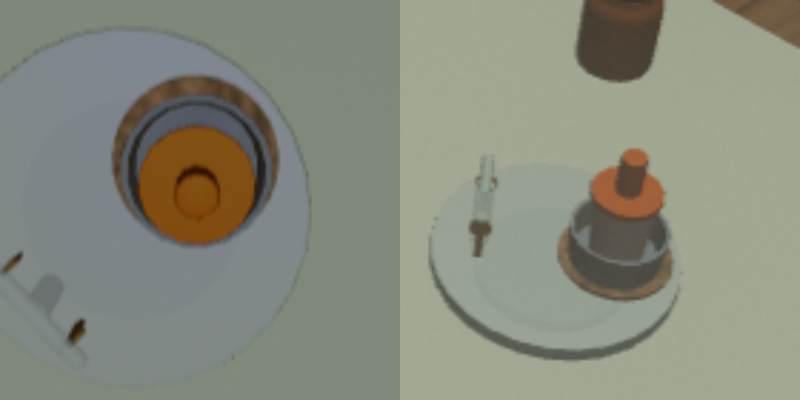

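```bash
python3 - <<'E'
from h import *
pick(.465,.1097,.0133,.056,12,.028,hover=.08,lift=.22)
manip.movep([.6397,-.172,.22],q(T)); st("over")
cal,im=shot("wrist","w9.png"); 
c2,im2=shot("side","s9.png")
cv2.imwrite("pics/z9.png",np.hstack([cv2.resize(im[110:340,150:420],(405,345)),cv2.resize(im2[100:300,310:500],(328,345))])[:,:,::-1])
E
```

```text
down t33.08 [0.4654 0.1096 0.0136] w0.0559 F [0.57 0.01 0.25]
grip t33.54 [0.4654 0.1098 0.0137] w0.0362 F [-0.11 -0.71  1.91]
lift t34.73 [0.4642 0.1096 0.2185] w0.0359 F [0.1  0.51 0.11]
over t35.98 [ 0.6396 -0.1707  0.2201] w0.0359 F [-0.59  0.28 -0.12]
```

View pics/z9.png

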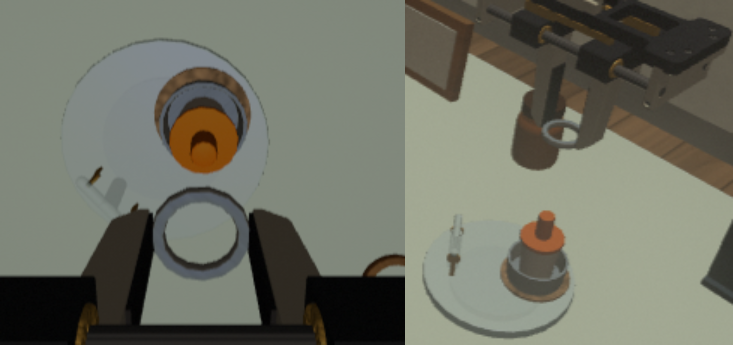

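```bash
python3 - <<'E'
from h import *
cal,im=load("w9.png")
hsv=cv2.cvtColor(im,cv2.COLOR_RGB2HSV)
print(im[267,254],im[295,284],im[267,284])
# inner hole contour (floodable bright region)
for z in (.2125,.209): 
    lab=cv2.cvtColor(im,cv2.COLOR_RGB2LAB).astype(int)
    d=(im.max(2)>112).astype(np.uint8)*255
    n,l=cv2.connectedComponents(d,connectivity=4); mm=(l==l[262,284]).astype(np.uint8)*255
    c=blob(mm,284,267,60); print(z,"hole",len(c),c.min(0),c.max(0),fit(cal,c,z))
cv2.imwrite("pics/z9b.png",cv2.resize(im[225:310,235:335][:,:,::-1],None,fx=7,fy=7,interpolation=cv2.INTER_CUBIC))
E
```

```text
[85 92 97] [85 92 95] [129 137 124]
0.2125 hole 123 [260. 245.] [306. 285.] (array([ 0.6407, -0.1706]), 0.0125, 0.00017, 123)
0.209 hole 123 [260. 245.] [306. 285.] (array([ 0.6389, -0.1706]), 0.0128, 0.00017, 123)
```

View pics/z9b.png

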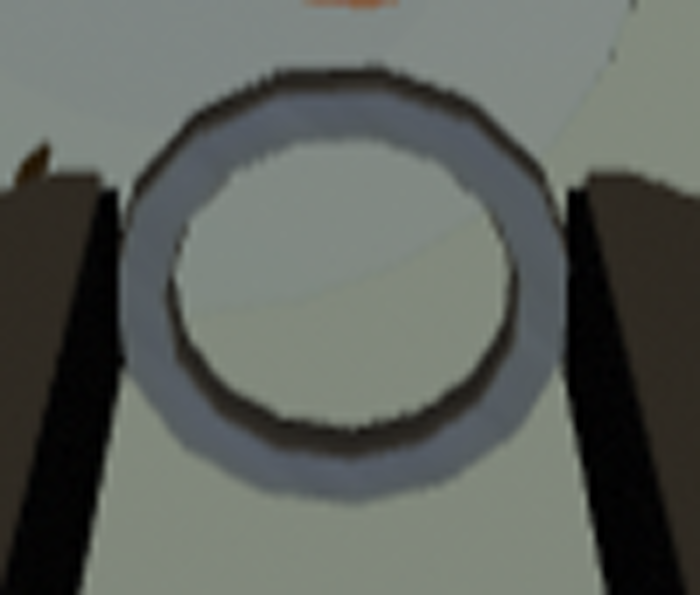

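```bash
python3 - <<'E'
from h import *
x,y=.6397,-.1723
manip.movel([x,y,.140],speed=.12); st("pre")
h=manip.movel([x,y,.107],speed=.05,guard=2.5); st("mid %s"%h)
if not h:
    h=manip.movel([x,y,.0935],speed=.02,guard=2.5); st("touch %s"%h)
cal,im=shot("wrist","w10.png"); c2,im2=shot("side","s10.png")
cv2.imwrite("pics/z10.png",np.hstack([im[180:380,180:380],cv2.resize(im2[170:310,310:450],(400,400))[:,:][100:300]])[:,:,::-1])
E
```

```text
pre t36.90 [ 0.6402 -0.1724  0.141 ] w0.0361 F [-0.59 -0.34  1.12]
mid False t37.71 [ 0.6398 -0.1723  0.1072] w0.0359 F [-0.29  0.28  0.29]
touch True t38.22 [ 0.6398 -0.1724  0.0975] w0.0362 F [0.51 0.42 4.38]
```

View pics/z10.png

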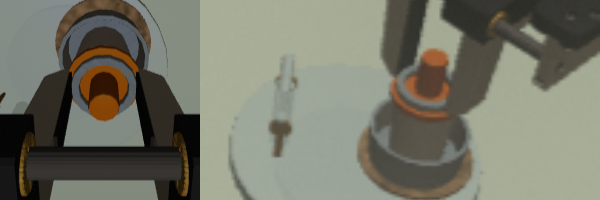

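Contact came at the expected height (0.0975), with the ring around the knob. Next I release it and check.

```bash
python3 - <<'E'
from h import *
x,y=.6397,-.1723
manip.grip(.056); st("open")
manip.movel([x,y,.24],speed=.12)
manip.movep([0.60,-0.172,0.29],q(T))
manip.pause(.5)
cal,im=shot("wrist","w11.png"); st("")
c2,im2=shot("side","s11.png"); c3,im3=shot("top","t11.png")
cv2.imwrite("pics/z11.png",np.hstack([cv2.resize(im[85:225,215:355],(400,400),interpolation=cv2.INTER_CUBIC),cv2.resize(im2[170:310,310:450],(400,400),interpolation=cv2.INTER_CUBIC)])[:,:,::-1])
hsv=cv2.cvtColor(im,cv2.COLOR_RGB2HSV)
c=blob(cv2.inRange(hsv,(5,90,40),(22,255,255)),*proj(cal,(.642,-.172,.025)),40); h=cv2.convexHull(c.astype(np.float32))[:,0]; print("cork",fit(cal,h,.025))
E
```

```text
open t38.88 [ 0.6391 -0.1721  0.0967] w0.0558 F [ 0.03  0.52 -0.25]
 t41.14 [ 0.6    -0.172   0.2896] w0.0558 F [ 0.05 -0.47 -0.23]
cork (array([ 0.6326, -0.1726]), 0.0252, 0.00011, 26)
```

View pics/z11.png

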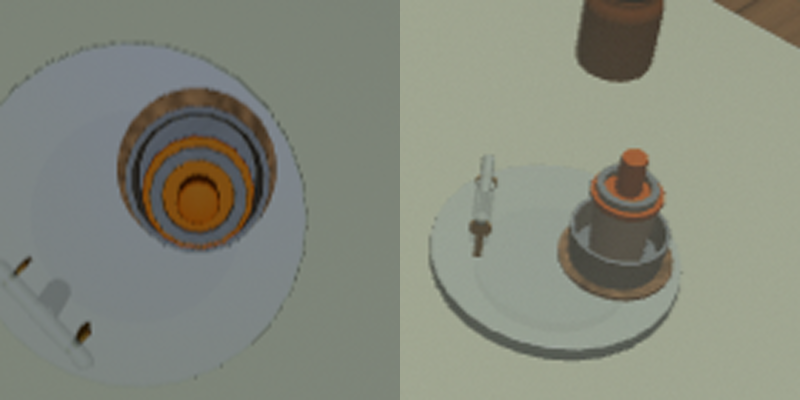

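View pics/t11.png

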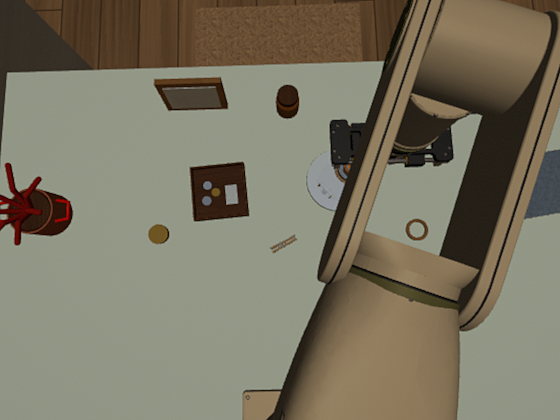

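The ring lies flat and concentric on the flange. The tin (158,234), peg (284,244) and wooden ring (417,230) are where they were in the first top picture. That last cork fit is invalid: its radius came out at 25 mm because the orange flange hue leaked into the mask. The earlier clean fits stand.

```bash
python3 -c "
from bench import manip
manip.job_done(); print(manip.get_state()['t'])"
```

```text
the job is handed in; nothing more can be done
the job is handed in; nothing more can be done
```

The tower is built and the job is handed in, at about 41 s on the robot's clock. I placed the dish, pot, stopper and keyring in that order and let go of each before fetching the next.

**Last checks**
- **Heights:** each piece touched down within about 0.2 mm of the height I expected (gripper reading). The stopper came down with its flange on the pot's rim, and the keyring on the flange.
- **Centring:** the dish's centre measured about 1.5 mm from the cork pad's. The pot and stopper are about 2–2.5 mm from the pad's centre.
- **Looks:** the last wrist and side pictures show the tower upright, with the ring flat around the knob.
- **Bystanders:** the last top picture shows the peg, tin and wooden ring where they were at the start.

**Checks that disagreed**
- **Cork pad:** my last measurement of it, after the tower was up, was invalid. The orange flange got into the colour mask, so the fitted radius was 25 mm instead of 36 mm. The pad position comes from the two earlier measurements, which agreed with each other.
- **Keyring width:** the gripper read 36 mm instead of 38 mm. In the close-up the ring looks many-sided, so the jaws probably held it across two flats.

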